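# Weigh the ball plug

## Task

Lift the weighing tray by its wooden handle and, before moving it across, tilt it so that the loose red plug rolls up from the end of the crowned floor to the scribed line at mid-tray, under the handle, and stays there. Carry it so to the bench scale, hold it clear above the round pan for three full seconds with the plug still at mid-tray, then set the tray down gently, level and centred on the pan with the plug at rest in the middle, and let go. Do not touch the plug, do not let it run through to the other end of the tray, and leave the other things on the bench alone.

Things in the scene. Friction and masses are not known exactly. Their poses are not given: they have to be found in the camera images.
- tray: open aluminium tray on the bench, 310 mm long (its y axis), 100 mm wide (its x axis), about 0.45 kg; origin at the centre of its underside, z up. Inside 300 by 90 mm; side walls 24 mm high, end walls 40 mm (from the underside). The floor is crowned along y so that it drains to the ends: 12 mm above the underside at y = 0, 5 mm at the ends (an arc of 1.6 m radius), level along x.
- handle (a point): middle of the tray's dark wooden handle bar, 120 mm above the underside over mid-tray. The bar runs across the tray (along x), 24 mm thick along y, 36 mm high, 90 mm long between two 5 mm posts: pinch it here from above, fingers closing along the tray's y. The empty tray balances here; the plug passes under the bar.
- midline (a point): middle of the line scribed across the crest of the tray's floor, at y = 0 in the tray's frame, 12 mm above its underside
- plug: red polyester plug, cylinder 64 mm in diameter, 80 mm long, 0.3 kg, loose across the tray (its axis along tray x); origin at its centre, 44 mm above the underside at mid-tray. Rolls along y: acceleration 2/3 (g (tilt + y/1.6 m) - tray's acceleration), tilt > 0 with the +y end down; rolling resistance like 0.012 rad of tilt. Starts against the -y end (y = -118 mm); meets the other at +118 mm.
- scale: bench scale, a grey box 180 by 180 mm and 46 mm high, fixed to the bench, with a round steel pan of 150 mm diameter on top; origin under its centre
- pan (a point): centre of the top face of the scale's pan, 65 mm above the bench; the tray's underside goes here, at any yaw
- slug0: white thumb slug, a tube 38 mm across and 45 mm tall standing on the bench between tray and scale, nearer the robot; origin under its centre
- slug1: the same kind of slug, farther from the robot
- punch: black steel insert punch, 105 mm tall, standing at the back of the bench; origin under its centre
- ruler: steel span ruler, 300 by 26 mm (40 mm at its slide) and 9 mm high, lying at the back of the bench; origin under its centre

How it is judged:
By the outcome, as a careful person would: the job done as asked, in the order asked, and still so for the second after the job is handed in, with the robot touching nothing.
It also fails if it takes over 72 s, if anything falls off the work surface, if the arm or the gripper's body presses on something with over 40 N, if the wrist force passes 120 N, or if a joint passes its speed limit or range.

## Robot

A 6-joint arm with a two-finger parallel gripper is mounted at the origin on the work surface. World frame = base frame: x ahead of the robot, y to its left, z up, the work surface at z = 0. Lengths are in m, angles in degrees, forces in N, time in s.
With the tool pointing down it reaches from about 0.375 to 0.9 m from the base axis. Payload 3.1 kg.
Tool frame: the origin (TCP) lies at the very end of the fingers, on their centre line; the grasp point (between the pads) lies 19 mm behind it (grip_point_offset is the distance from the TCP to the grasp point, in m); y points along the fingers, x is the direction in which the jaws open and shut, and the axes are right-handed (so a half turn about y gives the same grasp; the last joint's range is limited). The gripper opens to 87 mm and grips with 3 to 60 N. Pads are 19 mm wide; open, the fingers measure 117 mm over their backs; the gripper's body (75 mm by 190 mm) begins 51 mm behind the grasp point.
Start: joints at [-87.405, 30.224, 82.088, -0, 67.689, -10.227], TCP at [0.139, -0.609, 0.223] pointing down, gripper open.
Joint ranges: [-176.69, 176.69], [-43.24, 126.21], [12.49, 139.97], [-82, 262], [0, 151.66], [-163.58, 163.58]. Speed limits (degrees/s): [159.86, 159.86, 180, 180, 180, 180].

## Interface

Orientations are given as a 3x3 rotation matrix whose columns are the frame's x, y, z axes.
In Python, from rig import * gives the robot as it stands.
- The arm moves only by the tool send_rows, never from a script. Its argument "moves" is text: rows parted by semicolons, each of 5 numbers parted by spaces: the finger opening in mm, from 0 to 87, then the shift along the tool's x, y, z in mm, then the turn about the tool's y in degrees. In form: fingers dx dy dz yaw; .... A call has 1 to 20 rows; each row shifts and turns the commanded pose from where the row before left it, along the tool's axes as they then stand; what a row does not reach is not made up. A row lasts 1/12 s, in which the tool goes at most 41.7 mm and 7.16 degrees, less where a joint would pass 70% of its speed; a pose out of reach is approached as far as the arm can. A call is refused whole if a number of a shift passes 41.7 or a number of a turn 7.16, either way. A call with a gripper value outside its range is refused whole. The fingers move at their own pace and stop on an object; the grip force is fixed at half the most. Time passes only in rows, so rows that do not move let the fingers close. It gives the time, the measured TCP pose, the force and the opening at its end, in the units of the state.
- read_state(): the state, without advancing time (a new reading comes with each control period).
- capture(name): name is "scene" or "top" or "wrist"; returns a dict with "image" (420x560x3 uint8, blue, green, red), "z_map" (420x560 float32, m along the optical axis (not along the pixel's ray), 0 where there is no reading), "mtx" (3x3 intrinsics, pixels), "origin" and "rotation" of the camera in the world; the wrist camera has in their place "tool_from_camera" (4x4, takes a point from camera to tool coordinates, whose origin is the TCP and whose axes are the tool frame's). Camera axes: x right, y up, looking along -z (the intrinsics and any distortion apply to the point x, -y, -z); pixel columns grow to the right and rows downward; lengths in m; the calibration is good to about 2 mm. A picture is of the moment at which its call begins: read the wrist's pose just before it.
- hand_in(): hands the job in, once; it reports no verdict.
Trained networks look in a picture, given as the dict that the camera call returned (one of the last four; its "shot" number tells which), for a name from the list of things; names that differ only in an ending like _2 or _b are one class to them, and where a whole thing is asked for, a point or a joint stands for the part that bears it (a point fixed in the world has none). Each returns a list of dicts, best first, with "p" (0 to 1); they miss things now and then, are a little off and sometimes report something else, mostly with a low value. They report only what shows in the picture. A call takes as long as a camera call.
- search_frame(picture, name): "bbox" ([left, top, right, bottom] in pixels, round what is visible of it).
- masks_of(picture, name): "region" (420x560 bool, what is visible of it) and "bbox" ([left, top, right, bottom] in pixels, round what is visible of it).
- mark_of(picture, name): "pixel" ([row, column] in pixels: a listed point, or the origin of a listed thing).
The state is a dict: "time_s": time; "joint_positions": joint angles; "qvel": joint speeds; "tau": joint torques, N m; "position": TCP position; "tcp_rot": TCP orientation; "force": force on the tool from outside, world axes, zero at the start; "moment": the same for the moment, N m; "opening": opening from 0.0 (shut) to 1.0 (fully open).
Only numpy, scipy, OpenCV 4.12 (cv2) and the standard library are available. Lean on these libraries where they do the work, as an engineer would, in place of code of your own. Each camera call takes 0.05 s, during which the arm holds its last target. There are 200 camera calls.

## Working session

There is one attempt and no reset: what is moved stays moved. The work goes in short steps, Python scripts to look and compute and a tool call to move; the robot and the scene stay as the last step left them, time stands still between calls to the robot, and variables do not carry over. Pictures are saved under pics/ and viewed, about 8 in all and at most 12, crops included, and the job is handed in when it is done.

Besides the shell and the picture viewer there is one more tool, called after "Call:" by a JSON object that holds its "op" and its "data", one argument or row to a line. send_rows: Moves the arm, as the interface text tells. Its arguments: {"type":"object","properties":{"moves":{"type":"string"}},"required":["moves"]}

```bash
ls; mkdir -p pics
cat > h.py <<'E'
from rig import *
import numpy as np, cv2
def ray(c,px,st=None):
    r,col=px; K=c["mtx"]
    d=np.array([(col-K[0,2])/K[0,0],-(r-K[1,2])/K[1,1],-1.])
    return d
def cam(c,st=None):
    if "origin" in c: return np.array(c["origin"]),np.array(c["rotation"])
    T=np.array(c["tool_from_camera"]); R=np.array(st["tcp_rot"])
    return np.array(st["position"])+R@T[:3,3], R@T[:3,:3]
def at_z(c,px,z,st=None):
    o,R=cam(c,st); d=R@ray(c,px); return o+d*(z-o[2])/d[2]
def cloud(c,m,st=None):
    o,R=cam(c,st); rr,cc=np.nonzero(m&(c["z_map"]>0)); z=c["z_map"][rr,cc]; K=c["mtx"]
    P=np.stack([(cc-K[0,2])/K[0,0]*z,-(rr-K[1,2])/K[1,1]*z,-z],1); return P@R.T+o
E
python3 - <<'E'
from h import *
st=read_state(); print({k:np.round(v,3).tolist() for k,v in st.items()})
for n in ("scene","top"):
    c=capture(n); cv2.imwrite(f"pics/{n}0.png",c["image"]); print(n,np.round(c["origin"],3),np.round(c["rotation"],3).tolist(),c["mtx"].tolist())
    for t in ("tray","plug","scale","slug0","punch","ruler"):
        for m in masks_of(c,t)[:2]:
            P=cloud(c,m["region"]); print(t,round(m["p"],2),m["bbox"],np.round(np.median(P,0),3),np.round(np.percentile(P,2,axis=0),3),np.round(np.percentile(P,98,axis=0),3))
    for t,z in (("handle",.12),("midline",.012),("pan",.065),("slug0",0),("slug1",0)):
        print(t,[(round(m["p"],2),m["pixel"],np.round(at_z(c,m["pixel"],z),3).tolist()) for m in mark_of(c,t)[:2]])
E
```

```text
pics
{'time_s': 0.0, 'joint_positions': [-87.404, 30.28, 82.155, -0.002, 67.687, -10.227], 'qvel': [0.086, -0.033, 0.002, 0.015, -0.078, 0.01], 'tau': [0.0, -44.005, -17.659, 0.063, 0.058, -0.0], 'position': [0.139, -0.609, 0.222], 'tcp_rot': [[0.222, -0.0, 0.975], [-0.975, 0.002, 0.222], [-0.002, -1.0, 0.0]], 'force': [-0.43, 0.271, -0.67], 'moment': [0.081, -0.047, 0.048], 'opening': 0.998}
scene [ 1.161 -0.061  0.734] [[0.017, -0.747, 0.664], [1.0, 0.015, -0.01], [-0.003, 0.665, 0.747]] [[419.0032635406136, 0.0, 281.6591090590306], [0.0, 419.0032635406136, 209.78195532360095], [0.0, 0.0, 1.0]]
tray 0.63 [343.1, 164.6, 490.2, 250.4] [0.565 0.25  0.013] [0.49  0.094 0.   ] [0.626 0.396 0.138]
tray 0.24 [298.4, 152.7, 310.9, 175.5] [0.382 0.008 0.033] [ 0.356 -0.009  0.003] [0.39  0.027 0.047]
plug 0.91 [344.8, 181.8, 375.9, 222.8] [0.542 0.125 0.062] [0.482 0.094 0.019] [0.565 0.161 0.073]
scale 0.95 [143.8, 159.5, 233.0, 231.6] [ 0.513 -0.257  0.048] [ 0.4   -0.347  0.012] [ 0.569 -0.173  0.067]
slug0 0.95 [297.8, 240.4, 316.7, 266.9] [ 0.658 -0.001  0.034] [ 0.634 -0.018  0.004] [
[... 1571 characters left out ...]
2.1, 123.0, 196.5, 147.4] [0.765 0.177 0.046] [ 0.751  0.162 -0.   ] [0.817 0.202 0.108]
ruler 0.58 [252.4, 296.3, 271.4, 313.0] [0.373 0.005 0.043] [ 0.355 -0.012 -0.001] [0.391 0.023 0.049]
ruler 0.25 [175.8, 121.4, 197.6, 148.9] [0.764 0.177 0.047] [ 0.751  0.162 -0.   ] [0.809 0.2   0.108]
handle [(0.91, [225.5, 148.8], [0.547, 0.244, 0.12])]
midline [(0.64, [227.0, 164.5], [0.555, 0.235, 0.012])]
pan [(0.58, [256.0, 382.6], [0.478, -0.271, 0.065]), (0.29, [228.2, 160.5], [0.547, 0.232, 0.065])]
slug0 [(0.67, [188.3, 266.4], [0.648, -0.008, 0.0]), (0.66, [306.0, 259.2], [0.367, 0.011, 0.0])]
slug1 [(0.67, [188.3, 266.4], [0.648, -0.008, 0.0]), (0.66, [306.0, 259.2], [0.367, 0.011, 0.0])]
```

Run:
```python
import cv2,numpy as np
a=cv2.imread("pics/top0.png");b=cv2.imread("pics/scene0.png")
cv2.imwrite("pics/v1.png",np.vstack([cv2.resize(a[100:330,60:460],(690,397))[:300],cv2.resize(b[130:340,110:510],(572,300))[:, :572] if 0 else cv2.resize(b[130:340,110:510],(690,300))]))
```

```text
(no output)
```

View pics/v1.png

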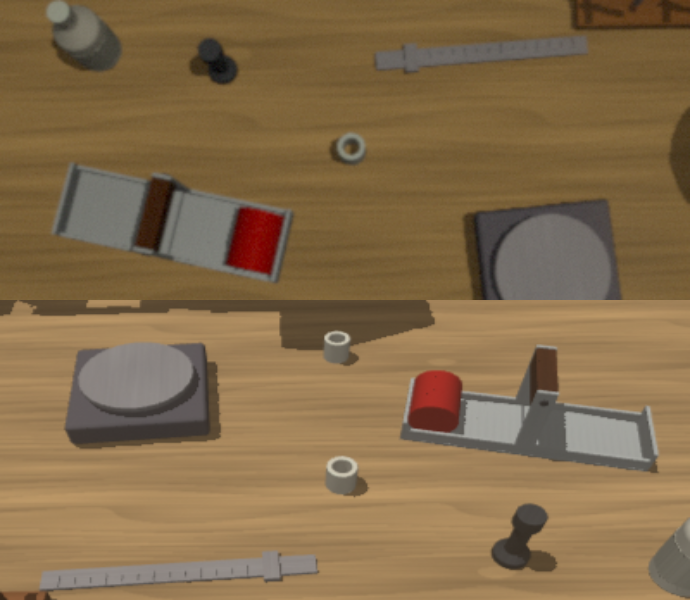

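The view shows the plug at the end of the tray nearest the scale: right end in the top view, left end in the scene view. The slugs stand between tray and scale. Rows can't command tilt directly, so I'll check in free air how the arm behaves at the edge of its reach.

Call:
{"op": "send_rows", "data": {
  "moves": "87 0 -40 0 0;87 0 -40 0 0;87 0 -40 0 0;87 0 -40 0 0;87 0 -40 0 0;87 0 -40 0 0;87 0 -40 0 0;87 0 -40 0 0;87 0 -40 0 0;87 0 -40 0 0;87 0 -40 0 0;87 0 -40 0 0;87 0 -40 0 0;87 0 -40 0 0;87 0 -40 0 0"
}}

```text
time_s: 2.45
position: [0.1281, -0.5643, 0.7573]
tcp_rot: [[0.222, 0.008, 0.975], [-0.975, -0.033, 0.222], [0.034, -0.999, 0.001]]
force: [0.4, 0.6, 0.7]
opening: 0.998
```

Run:
```python
from h import *
st=read_state(); print({k:np.round(v,3).tolist() for k,v in st.items()})
```

```text
{'time_s': 2.45, 'joint_positions': [-88.501, 23.476, 12.656, 0.708, 141.97, -10.754], 'qvel': [-5.202, -21.549, -1.73, 3.459, 10.257, -2.385], 'tau': [0.535, -35.744, -17.272, 0.027, -0.178, 0.031], 'position': [0.128, -0.564, 0.757], 'tcp_rot': [[0.222, 0.008, 0.975], [-0.975, -0.033, 0.222], [0.034, -0.999, 0.001]], 'force': [0.396, 0.572, 0.732], 'moment': [0.002, -0.015, -0.011], 'opening': 0.998}
```

Call:
{"op": "send_rows", "data": {
  "moves": "87 0 -20 0 0;87 0 -20 0 0;87 0 -20 0 0;87 0 0 0 0"
}}

```text
time_s: 2.78
position: [0.1221, -0.5351, 0.7846]
tcp_rot: [[0.221, 0.013, 0.975], [-0.973, -0.061, 0.222], [0.063, -0.998, -0.001]]
force: [-0.1, 0.1, -0.7]
opening: 1.002
```

Call:
{"op": "send_rows", "data": {
  "moves": "87 0 40 0 0;87 0 40 0 0;87 0 40 0 0;87 0 0 0 0;87 0 0 0 0"
}}

```text
time_s: 3.2
position: [0.1237, -0.5441, 0.6642]
tcp_rot: [[0.221, 0.013, 0.975], [-0.974, -0.044, 0.222], [0.045, -0.999, 0.003]]
force: [0.1, -0.3, 1.8]
opening: 1.005
```

Run:
```python
from h import *
st=read_state(); print({k:np.round(v,3).tolist() for k,v in st.items()})
```

```text
{'time_s': 3.2, 'joint_positions': [-89.057, 14.21, 41.686, 0.825, 121.586, -11.413], 'qvel': [0.058, -2.139, -20.897, 0.097, 1.067, -0.029], 'tau': [0.388, -32.464, -17.51, 0.103, -0.035, -0.003], 'position': [0.124, -0.544, 0.664], 'tcp_rot': [[0.221, 0.013, 0.975], [-0.974, -0.044, 0.222], [0.045, -0.999, 0.003]], 'force': [0.09, -0.279, 1.841], 'moment': [-0.024, 0.016, -0.019], 'opening': 1.005}
```

Call:
{"op": "send_rows", "data": {
  "moves": "87 40 0 0 0;87 40 0 0 0;87 40 0 0 0;87 40 0 0 0;87 40 0 0 0;87 0 0 0 0;87 0 0 0 0"
}}

```text
time_s: 3.78
position: [0.1602, -0.7057, 0.6462]
tcp_rot: [[0.221, 0.019, 0.975], [-0.972, -0.081, 0.222], [0.083, -0.997, 0.001]]
force: [-0.3, 0.8, -0.4]
opening: 0.997
```

Run:
```python
from h import *
st=read_state(); print({k:np.round(v,3).tolist() for k,v in st.items()})
```

```text
{'time_s': 3.783, 'joint_positions': [-86.377, 33.833, 12.484, 1.041, 128.997, -8.503], 'qvel': [0.152, -4.283, -0.074, -0.026, 0.554, -0.061], 'tau': [-0.203, -46.214, -35.448, 0.089, -0.43, 0.014], 'position': [0.16, -0.706, 0.646], 'tcp_rot': [[0.221, 0.019, 0.975], [-0.972, -0.081, 0.222], [0.083, -0.997, 0.001]], 'force': [-0.288, 0.813, -0.364], 'moment': [0.115, -0.023, -0.012], 'opening': 0.997}
```

Call:
{"op": "send_rows", "data": {
  "moves": "87 20 0 0 0;87 20 0 0 0;87 20 0 0 0;87 0 0 0 0;87 0 0 0 0"
}}

```text
time_s: 4.2
position: [0.1669, -0.7343, 0.6265]
tcp_rot: [[0.22, 0.026, 0.975], [-0.969, -0.112, 0.222], [0.115, -0.993, -0.0]]
force: [0.7, 0.4, 0.5]
opening: 0.999
```

Run:
```python
from h import *
st=read_state(); print({k:np.round(v,3).tolist() for k,v in st.items()})
```

```text
{'time_s': 4.2, 'joint_positions': [-86.086, 35.533, 12.487, 1.252, 125.443, -8.122], 'qvel': [-0.113, -0.988, -0.024, -0.031, 0.595, -0.093], 'tau': [-0.009, -50.513, -34.466, 0.103, -0.435, 0.012], 'position': [0.167, -0.734, 0.626], 'tcp_rot': [[0.22, 0.026, 0.975], [-0.969, -0.112, 0.222], [0.115, -0.993, -0.0]], 'force': [0.734, 0.376, 0.506], 'moment': [0.064, -0.004, -0.007], 'opening': 0.999}
```

Call:
{"op": "send_rows", "data": {
  "moves": "87 -40 20 0 0;87 -40 40 0 0;87 -40 40 0 0;87 -40 40 0 0;87 -40 40 0 0;87 -40 40 0 0;87 -40 40 0 0;87 -40 0 0 0;87 -30 0 0 0;87 -30 0 0 0;87 0 0 0 0;87 0 0 0 0"
}}

```text
time_s: 5.2
position: [0.1062, -0.4758, 0.4194]
tcp_rot: [[0.22, 0.025, 0.975], [-0.967, -0.13, 0.221], [0.132, -0.991, -0.004]]
force: [-0.2, -0.8, 0.9]
opening: 0.996
```

Run:
```python
from h import *
st=read_state(); print({k:np.round(v,3).tolist() for k,v in st.items()})
```

```text
{'time_s': 5.2, 'joint_positions': [-91.643, 4.806, 88.718, 1.684, 79.069, -14.667], 'qvel': [0.229, 2.412, -1.162, 0.031, -0.999, 0.23], 'tau': [0.187, -26.597, -20.161, 0.144, -0.15, -0.007], 'position': [0.106, -0.476, 0.419], 'tcp_rot': [[0.22, 0.025, 0.975], [-0.967, -0.13, 0.221], [0.132, -0.991, -0.004]], 'force': [-0.156, -0.769, 0.885], 'moment': [0.022, 0.047, -0.001], 'opening': 0.996}
```

Call:
{"op": "send_rows", "data": {
  "moves": "87 -20 0 0 0;87 -20 0 0 0;87 -20 0 0 0;87 -20 0 0 0;87 0 0 0 0;87 0 0 0 0"
}}

```text
time_s: 5.7
position: [0.0885, -0.3975, 0.4068]
tcp_rot: [[0.22, 0.025, 0.975], [-0.967, -0.123, 0.221], [0.126, -0.992, -0.003]]
force: [0.6, 0.3, 0.2]
opening: 1.001
```

Run:
```python
from h import *
st=read_state(); print({k:np.round(v,3).tolist() for k,v in st.items()})
```

```text
{'time_s': 5.7, 'joint_positions': [-94.842, -2.624, 98.212, 2.064, 77.493, -17.972], 'qvel': [0.267, 1.398, -0.125, 0.135, -0.564, 0.025], 'tau': [0.107, -19.71, -20.555, 0.166, -0.199, -0.006], 'position': [0.089, -0.398, 0.407], 'tcp_rot': [[0.22, 0.025, 0.975], [-0.967, -0.123, 0.221], [0.126, -0.992, -0.003]], 'force': [0.568, 0.332, 0.248], 'moment': [0.07, 0.014, -0.012], 'opening': 1.001}
```

```bash
cat > k.py <<'E'
import numpy as np
from scipy.optimize import least_squares
D=np.array([[-87.404,30.28,82.155,67.687,.139,-.609,.222],[-88.501,23.476,12.656,141.97,.128,-.564,.757],[-89.057,14.21,41.686,121.586,.1237,-.5441,.6642],[-86.377,33.833,12.484,128.997,.1602,-.7057,.6462],[-86.086,35.533,12.487,125.443,.1669,-.7343,.6265],[-91.643,4.806,88.718,79.069,.1062,-.4758,.4194],[-94.842,-2.624,98.212,77.493,.0885,-.3975,.4068]])
def fk(p,q2,q3,q5):
    a,h,L1,L2,o,T=p; t2,t3,t=np.radians(q2),np.radians(q2+q3),np.radians(q2+q3+q5)
    return a+L1*np.sin(t2)+L2*np.sin(t3)-o*np.cos(t3)+T*np.sin(t), h+L1*np.cos(t2)+L2*np.cos(t3)+o*np.sin(t3)+T*np.cos(t)
c,s=np.cos(np.radians(D[:,0])),np.sin(np.radians(D[:,0]))
R=c*D[:,4]+s*D[:,5]; lat=-s*D[:,4]+c*D[:,5]
def f(p):
    r,z=fk(p,D[:,1],D[:,2],D[:,3]); return np.r_[r-R,z-D[:,6]]
p=least_squares(f,[0.,.2,.4,.4,0,.2]).x
if __name__=="__main__":
    print(np.round(lat,3),np.round(p,3),np.round(f(p)*1e3,1))
    from scipy.optimize import fsolve
    for z in (.1,.2,.3,.4,.5):
        for r in (.37,.33,.3,.25,.2,.15):
            x,i,ok,_=fsolve(lambda x:np.array(fk(p,x[0],x[1],180-x[0]-x[1]))-[r,z],[0,110],full_output=1)
            print(z,r,np.round(x),round(180-sum(x)),ok,end=' | ')
        print()
E
python3 k.py
```

```text
[0.111 0.113 0.115 0.115 0.116 0.12  0.122] [ 0.     0.274  0.588  0.391 -0.114  0.305] [-0.   0.2 -0.1 -0.1 -0.1  0.1  0.  -0.2  0.2  0.  -0.1 -0.2  0.1  0.1]
0.1 0.37 [ 27. 122.] 31 1 | 0.1 0.33 [ 25. 127.] 27 1 | 0.1 0.3 [ 24. 131.] 24 1 | 0.1 0.25 [ 24. 138.] 18 1 | 0.1 0.2 [ 24. 145.] 11 1 | 0.1 0.15 [ 28. 154.] -2 1 | 
0.2 0.37 [ 14. 116.] 50 1 | 0.2 0.33 [ 11. 121.] 48 1 | 0.2 0.3 [  9. 124.] 47 1 | 0.2 0.25 [  5. 130.] 46 1 | 0.2 0.2 [  0. 135.] 45 1 | 0.2 0.15 [ -5. 139.] 46 1 | 
0.3 0.37 [  5. 107.] 68 1 | 0.3 0.33 [  1. 112.] 67 1 | 0.3 0.3 [ -2. 114.] 67 1 | 0.3 0.25 [ -7. 119.] 68 1 | 0.3 0.2 [-13. 123.] 70 1 | 0.3 0.15 [-19. 126.] 73 1 | 
0.4 0.37 [-1. 97.] 84 1 | 0.4 0.33 [ -5. 101.] 84 1 | 0.4 0.3 [ -8. 103.] 84 1 | 0.4 0.25 [-13. 107.] 86 1 | 0.4 0.2 [-19. 110.] 88 1 | 0.4 0.15 [-25. 113.] 92 1 | 
0.5 0.37 [-3. 85.] 98 1 | 0.5 0.33 [-7. 88.] 99 1 | 0.5 0.3 [-10.  91.] 100 1 | 0.5 0.25 [-15.  94.] 101 1 | 0.5 0.2 [-21.  97.] 104 1 | 0.5 0.15 [-26.  99.] 107 1 |
```

Run:
```python
from h import *
for n in ("top","scene"):
    c=capture(n)
    m=masks_of(c,"tray")[0]; P=cloud(c,m["region"]); q=masks_of(c,"plug")[0]; Q=cloud(c,q["region"])
    A=np.vstack([P,Q]); A=A[(A[:,2]<.06)]
    np.savez(f"tr_{n}.npz",P=P,Q=Q)
    r=cv2.minAreaRect(P[(P[:,2]<.05)&(P[:,2]>-.01)][:,:2].astype(np.float32)*1000); print(n,r)
    H=P[P[:,2]>.107]; print("bar",len(H),H.mean(0),cv2.minAreaRect(H[:,:2].astype(np.float32)*1000))
    print("p",[ (round(x["p"],2),np.round(at_z(c,x["pixel"],.12),3)) for x in mark_of(c,"handle")[:1]])
    Q2=Q[Q[:,2]>.05]; print("plug",Q2.mean(0),cv2.minAreaRect(Q2[:,:2].astype(np.float32)*1000))
```

```text
top ((559.6829833984375, 248.3695068359375), (332.000732421875, 118.22036743164062), 77.26822662353516)
bar 679 [0.54900277 0.23883569 0.13373851] ((550.10498046875, 241.43247985839844), (26.346221923828125, 105.3155746459961), 77.53414916992188)
p [(0.58, array([0.552, 0.244, 0.12 ]))]
plug [0.52088705 0.12491895 0.06567184] ((522.1105346679688, 126.72259521484375), (61.13942337036133, 80.08808898925781), 77.01314544677734)
scene ((537.8140869140625, 256.53778076171875), (329.77325439453125, 131.5554656982422), 77.03256225585938)
bar 639 [0.56004171 0.23904578 0.13195211] ((550.5382690429688, 243.3516845703125), (24.626447677612305, 104.33625793457031), 77.14420318603516)
p [(0.97, array([0.553, 0.237, 0.12 ]))]
plug [0.52787349 0.12687208 0.06473931] ((521.4763793945312, 129.01412963867188), (60.39281463623047, 83.00187683105469), 76.54581451416016)
```

Call:
{"op": "send_rows", "data": {
  "moves": "87 -10.4 -7 35 0;87 -10.4 -7 35 0;87 -10.4 -7 35 0;87 -10.4 -7 35 0;87 -10.4 -7 35 0;87 -10.4 -7 35 0;87 -10.4 -7 35 0;87 -10.4 -7 35 0;87 -10.4 -7 35 0;87 -10.4 -7 35 0;87 -10.4 -7 35 0;87 -10.4 -7 35 0;87 -10.4 -7 35 0;87 -10.4 -7 35 0;87 -10.4 -7 35 0;87 -10.4 -7 35 0"
}}

```text
time_s: 7.43
position: [0.597, -0.0934, 0.4946]
tcp_rot: [[0.221, 0.025, 0.975], [-0.969, -0.112, 0.222], [0.115, -0.993, -0.0]]
force: [-0.2, -0.8, -0.8]
opening: 0.999
```

Call:
{"op": "send_rows", "data": {
  "moves": "87 -36 -4.5 15 0;87 -36 -4.5 15 0;87 -36 -4.5 15 0;87 -36 -4.5 15 0;87 -36 -4.5 15 0;87 -36 -4.5 15 0;87 -36 -4.5 15 0;87 -36 -4.5 15 0;87 -36 -4.5 15 0;87 -36 -4.5 15 0;87 -36 -4.5 15 0;87 -36 -4.5 15 0;87 0 0 0 6.4;87 0 0 0 6.4;87 0 0 0 6.4;87 0 0 0 6.3;87 0 0 0 0"
}}

```text
time_s: 8.85
position: [0.6745, 0.3701, 0.4977]
tcp_rot: [[-0.222, 0.025, 0.975], [-0.969, -0.112, -0.218], [0.104, -0.993, 0.049]]
force: [0.4, -0.2, -0.8]
opening: 1.0
```

```bash
cat >> h.py <<'E'
def rep():
    st=read_state(); R=np.array(st["tcp_rot"]); p=np.array(st["position"])
    t=np.degrees(np.arcsin(R[:2,1]))
    print("t",st["time_s"],"p",np.round(p,4),"az(x)",round(np.degrees(np.arctan2(R[1,0],R[0,0])),2),"lean",np.round(t,2),"TCPaz",round(np.degrees(np.arctan2(p[1],p[0])),1),"q",np.round(st["joint_positions"],1),"F",np.round(st["force"],1),"op",round(st["opening"]*87,1))
    return st
def tool(st,d): return np.round(np.array(st["tcp_rot"]).T@np.array(d)*1000,1)
E
python3 - <<'E'
from h import *
st=rep(); print(st["tcp_rot"]); a=np.radians(30.3); print(tool(st,[np.cos(a),np.sin(a),0]))
E
```

```text
t 8.85 p [0.6745 0.3701 0.4977] az(x) -102.9 lean [ 1.41 -6.44] TCPaz 28.8 q [ 23.   39.   24.8  -7.3 117.2 122.5] F [ 0.4 -0.2 -0.8] op 87.0
[[-0.2221072   0.02463794  0.97471091]
 [-0.96945727 -0.11223522 -0.21807307]
 [ 0.10402402 -0.99337618  0.04881368]]
[-680.9  -35.4  731.5]
```

Call:
{"op": "send_rows", "data": {
  "moves": "87 -27 -1.4 29 0;87 -14 -0.7 14.5 0;87 -14 -0.7 14.5 0;87 -14 -0.7 14.5 0;87 -14 -0.7 14.5 0;87 -14 -0.7 14.5 0;87 -14 -0.7 14.5 0;87 -14 -0.7 14.5 0;87 0 0 0 0;87 0 0 0 0"
}}

```text
time_s: 9.68
position: [0.7494, 0.4155, 0.4496]
tcp_rot: [[-0.218, 0.088, 0.972], [-0.974, -0.08, -0.211], [0.059, -0.993, 0.103]]
force: [0.6, -0.0, -0.3]
opening: 1.001
```

Run:
```python
from h import *
st=rep(); a=np.radians(27); print(tool(st,[np.cos(a),np.sin(a),0]))
```

```text
t 9.6833 p [0.7494 0.4155 0.4496] az(x) -102.61 lean [ 5.03 -4.57] TCPaz 29.0 q [ 23.8  48.5  12.6  -6.9 115.9 123. ] F [ 0.6 -0.  -0.3] op 87.0
[-636.5   41.9  770.1]
```

Call:
{"op": "send_rows", "data": {
  "moves": "87 -13 0 15 0;87 -13 0 15 0;87 -13 0 15 0;87 -13 0 15 0;87 -13 0 15 0;87 -13 0 15 0;87 0 0 0 0;87 0 0 0 0"
}}

```text
time_s: 10.35
position: [0.7862, 0.4317, 0.4141]
tcp_rot: [[-0.213, 0.145, 0.966], [-0.977, -0.049, -0.208], [0.017, -0.988, 0.152]]
force: [0.9, 0.1, -0.1]
opening: 1.002
```

Run:
```python
from h import *
st=rep(); a=np.radians(27); print(tool(st,[np.cos(a),np.sin(a),0]))
```

```text
t 10.35 p [0.7862 0.4317 0.4141] az(x) -102.31 lean [ 8.35 -2.79] TCPaz 28.8 q [ 23.7  51.   12.6  -6.3 109.7 123.5] F [ 0.9  0.1 -0.1] op 87.1
[-633.4  107.3  766.3]
```

Call:
{"op": "send_rows", "data": {
  "moves": "87 -13 0 15 0;87 -13 0 15 0;87 0 0 0 0;87 0 0 0 0;87 0 0 0 0"
}}

```text
time_s: 10.77
position: [0.7973, 0.4369, 0.4061]
tcp_rot: [[-0.211, 0.167, 0.963], [-0.978, -0.037, -0.208], [0.001, -0.985, 0.171]]
force: [0.5, -0.2, -0.2]
opening: 0.996
```

Run:
```python
from h import *
st=rep(); R=np.array(st["tcp_rot"]); print(R)
# target: TCP so that grasp point at handle, +3mm up; hover 120mm up along tool
h=np.array([.550,.2425,.123]); tcp=h+.019*R[:,1]
for k in (.12,0): 
    g=tcp-k*R[:,1]; print(k,g,tool(st,g-np.array(st["position"])))
```

```text
t 10.7667 p [0.7973 0.4369 0.4061] az(x) -102.17 lean [ 9.62 -2.12] TCPaz 28.7 q [ 23.7  51.6  12.5  -6.1 107.7 123.6] F [ 0.5 -0.2 -0.2] op 86.7
[[-2.10794904e-01  1.67150927e-01  9.63133468e-01]
 [-9.77529861e-01 -3.69900508e-02 -2.07526161e-01]
 [ 9.38165706e-04 -9.85237182e-01  1.71192336e-01]]
0.12 [0.53311776 0.246236   0.22250896] [ 241.9  143.7 -246.3]
0 [0.55317587 0.24179719 0.10428049] [ 241.9  263.7 -246.3]
```

Call:
{"op": "send_rows", "data": {
  "moves": "87 27 16 -27.4 0;87 27 16 -27.4 0;87 27 16 -27.4 0;87 27 16 -27.4 0;87 27 16 -27.4 0;87 27 16 -27.4 0;87 27 16 -27.4 0;87 27 16 -27.4 0;87 26 16 -27 0.5;87 0 0 0 0"
}}

```text
time_s: 11.6
position: [0.5353, 0.2523, 0.2259]
tcp_rot: [[-0.22, 0.139, 0.965], [-0.975, -0.047, -0.216], [0.015, -0.989, 0.146]]
force: [-3.1, -0.3, -2.6]
opening: 1.003
```

Run:
```python
from h import *
st=rep(); c=capture("wrist"); cv2.imwrite("pics/w1.png",c["image"])
R=np.array(st["tcp_rot"])
P=cloud(c,np.ones((420,560),bool),st); 
B=P[(np.abs(P[:,0]-.55)<.09)&(np.abs(P[:,1]-.2425)<.06)&(P[:,2]>.11)&(P[:,2]<.15)]
print(len(B),B.mean(0),cv2.minAreaRect(B[:,:2].astype(np.float32)*1000), np.percentile(B[:,2],[5,50,95]))
m=mark_of(c,"handle")
for x in m[:2]: print(x["p"],x["pixel"],at_z(c,x["pixel"],.12,st))
```

```text
t 11.6 p [0.5353 0.2523 0.2259] az(x) -102.73 lean [ 7.99 -2.69] TCPaz 25.2 q [ 17.   25.2  91.5  -5.9  56.5 122.6] F [-3.1 -0.3 -2.6] op 87.3
3150 [0.54984838 0.24386928 0.13773424] ((549.2225341796875, 243.71482849121094), (23.639373779296875, 102.86927032470703), 76.99402618408203) [0.136451   0.13790993 0.13906711]
0.75 [211.6, 283.1] [0.54545922 0.24442691 0.12      ]
```

View pics/w1.png

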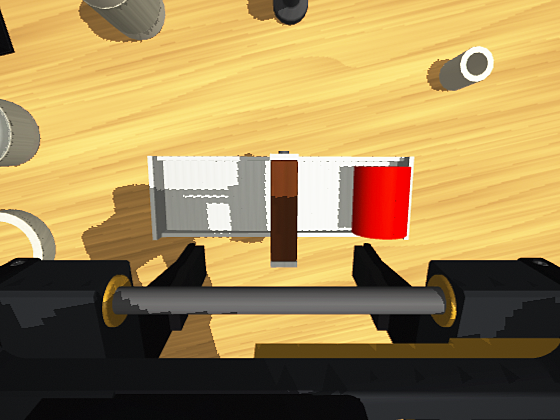

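Call:
{"op": "send_rows", "data": {
  "moves": "87 0 0 0 0;87 0 0 0 0;87 0 0 0 0"
}}

```text
time_s: 11.95
position: [0.5546, 0.2594, 0.236]
tcp_rot: [[-0.219, 0.172, 0.961], [-0.976, -0.036, -0.216], [-0.003, -0.984, 0.176]]
force: [-0.1, 0.1, 0.3]
opening: 1.0
```

Run:
```python
from h import *
st=rep(); R=np.array(st["tcp_rot"]); print(R)
h=np.array([.5495,.2437,.124]); tcp=h+.019*R[:,1]
for k in (.1,0): 
    g=tcp-k*R[:,1]; print(k,g,tool(st,g-np.array(st["position"])))
```

```text
t 11.95 p [0.5546 0.2594 0.236 ] az(x) -102.64 lean [ 9.9  -2.06] TCPaz 25.1 q [ 17.1  25.4  89.5  -5.9  56.3 122.6] F [-0.1  0.1  0.3] op 87.0
[[-0.21876635  0.17194136  0.96050896]
 [-0.97577403 -0.03600976 -0.215797  ]
 [-0.00251674 -0.98444881  0.17565364]]
0.1 [0.53557275 0.24661679 0.20374035] [ 16.7  28.9 -21.2]
0 [0.55276689 0.24301581 0.10529547] [ 16.7 128.9 -21.2]
```

Call:
{"op": "send_rows", "data": {
  "moves": "87 8.4 14 -10.6 0;87 8.3 15 -10.6 0;87 0 25 0 0;87 0 25 0 0;87 0 20 0 0;87 0 15 0 0;87 0 10 0 0;87 0 4.9 0 0;87 0 0 0 0;87 0 0 0 0;87 0 0 0 0"
}}

```text
time_s: 12.87
position: [0.5503, 0.2422, 0.1047]
tcp_rot: [[-0.219, 0.169, 0.961], [-0.976, -0.037, -0.216], [-0.001, -0.985, 0.173]]
force: [0.4, -0.8, -0.7]
opening: 0.996
```

Run:
```python
from h import *
st=rep(); R=np.array(st["tcp_rot"]); 
h=np.array([.5495,.2437,.124]); print("grasp",np.array(st["position"])-.019*R[:,1], tool(st,h-(np.array(st["position"])-.019*R[:,1])),R[2,0])
c=capture("scene"); cv2.imwrite("pics/s1.png",cv2.resize(c["image"][90:290,290:530],(720,600)))
```

```text
t 12.8667 p [0.5503 0.2422 0.1047] az(x) -102.64 lean [ 9.75 -2.11] TCPaz 23.8 q [ 15.5  35.1  97.7  -7.4  38.6 123.6] F [ 0.4 -0.8 -0.7] op 86.6
grasp [0.5470775  0.24292934 0.12342855] [-1.3 -0.2  2.3] -0.001163035350301314
```

View pics/s1.png

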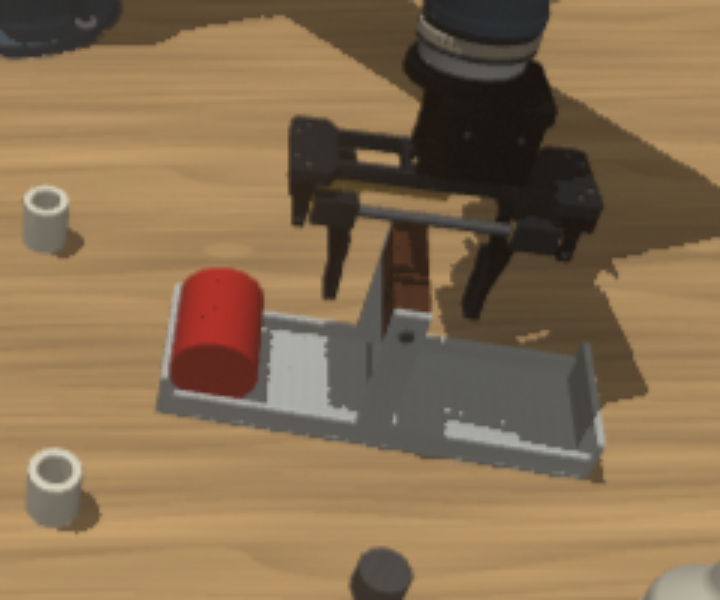

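The fingers straddle the bar, with the plug still at the -y end. Closing now.

Call:
{"op": "send_rows", "data": {
  "moves": "10 -1 0 2 0;10 0 0 0 0;10 0 0 0 0;10 0 0 0 0;10 0 0 0 0;10 0 0 0 0;10 0 0 0 0;10 0 0 0 0;10 0 0 0 0;10 0 0 0 0"
}}

```text
time_s: 13.75
position: [0.5516, 0.2424, 0.1039]
tcp_rot: [[-0.219, 0.167, 0.961], [-0.976, -0.038, -0.216], [-0.0, -0.985, 0.171]]
force: [0.2, 0.4, -0.1]
opening: 0.323
```

Call:
{"op": "send_rows", "data": {
  "moves": "10 0 -2 0 0;10 0 -4 0.5 0;10 0 -8 1.5 0;10 0 -14 2.5 0;10 0 -16 2.8 0;10 0 -16 2.8 0;10 0 -16 2.8 0;10 0 -16 2.8 0;10 0 -16 2.8 0;10 0 -16 2.8 0;10 0 -16 2.8 0;10 0 -10 1.7 0;10 0 -4 0.8 0;10 0 0 0 0;10 0 0 0 0;10 0 0 0 0"
}}

```text
time_s: 15.08
position: [0.5503, 0.2421, 0.2587]
tcp_rot: [[-0.219, 0.164, 0.962], [-0.976, -0.038, -0.216], [0.001, -0.986, 0.168]]
force: [0.5, -0.0, -7.1]
opening: 0.273
```

```bash
cat >> h.py <<'E'
import json,os
def frame(st):
    # tray frame from tool: rel stored at grasp
    R=np.array(st["tcp_rot"]); rel=json.load(open("rel.json")) if os.path.exists("rel.json") else None
    return R,rel
def red(c):
    h=cv2.cvtColor(c["image"],cv2.COLOR_BGR2HSV); return ((h[...,0]<8)|(h[...,0]>172))&(h[...,1]>170)&(h[...,2]>50)
def tilt_pose(st,d0=None):
    """tray rot from tool rot via stored relation, origin via grasp point"""
    R=np.array(st["tcp_rot"]); A=np.array(json.load(open("rel.json"))["A"]); t=np.array(json.load(open("rel.json"))["t"])
    return R@A, np.array(st["position"])+R@t
def meas(n="scene",full=False):
    st=read_state(); c=capture(n); Rt,o=tilt_pose(st)
    P=(cloud(c,red(c))-o)@Rt
    P=P[(np.abs(P[:,0])<.034)&(np.abs(P[:,1])<.16)&(P[:,2]>.01)&(P[:,2]<.1)]
    from scipy.optimize import least_squares
    def f(y): 
        z=.012-y[0]**2/3.2+.032
        return np.hypot(P[:,1]-y[0],P[:,2]-z)-.032
    r=min((least_squares(f,[y0],loss="soft_l1",f_scale=.002) for y0 in np.unique(np.round(P[:,1].mean()+np.array([-.03,0,.03]),3))),key=lambda r:r.cost)
    tilt=np.degrees(np.arcsin(np.array([Rt[2,0],Rt[2,1]])))  # n lean: tilt_y = -Rt[2,1]
    return st["time_s"],r.x[0]*1000,-np.array(tilt),len(P),np.sqrt(np.mean(r.fun**2))*1000
E
cat > rel.py <<'E'
from h import *
st=rep()
R=np.array(st["tcp_rot"])
# tray frame in world at grasp: yaw such that y = -tool x horizontal, z up
y=-R[:,0].copy(); y[2]=0; y/=np.linalg.norm(y); z=np.array([0,0,1.]); x=np.cross(y,z); Rt=np.stack([x,y,z],1)
E
python3 - <<'E'
exec(open("rel.py").read())
A=R.T@Rt
# tray origin in tool: grasp pt = handle + 3mm up approx
t=R.T@(-.019*0*z)
o_world=np.array(st["position"])-.019*R[:,1]-np.array([0,0,.124])
t=R.T@(o_world-np.array(st["position"]))
json.dump({"A":A.tolist(),"t":t.tolist()},open("rel.json","w"))
for n in ("scene","top"): print(meas(n))
c=capture("scene"); P=(cloud(c,np.ones((420,560),bool))-o_world)@Rt
# end walls: check actual tray tilt: rim points
W=P[(np.abs(P[:,0])<.055)&(np.abs(P[:,1])<.17)&(P[:,2]>-.03)&(P[:,2]<.15)]
np.save("W.npy",W)
for s in (-1,1):
    E_=W[(s*W[:,1]>.147)&(np.abs(W[:,0])<.04)]; print(s,len(E_),np.percentile(E_[:,2],[50,90,98])*1e3,np.percentile(E_[:,1],[2,50,98])*1e3)
cv2.imwrite("pics/s2.png",cv2.resize(c["image"][60:260,290:530],(720,600)))
E
```

```text
t 15.0833 p [0.5503 0.2421 0.2587] az(x) -102.66 lean [ 9.44 -2.19] TCPaz 23.7 q [ 15.5  23.2  89.3  -5.4  59.1 120.6] F [ 0.5 -0.  -7.1] op 23.7
(15.0833, np.float64(-117.23359438518328), array([ 3.52176220e-15, -2.78252507e-16]), 672, np.float64(0.7585234357884821))
(15.1333, np.float64(-118.96179519712253), array([-0.00238239,  0.00149443]), 1014, np.float64(1.6393430499876729))
-1 112 [40.91380467 48.58496012 50.55869399] [-154.15485543 -150.3346812  -147.13699694]
1 401 [26.36581826 40.93525358 42.10991784] [147.70877867 150.92890049 155.36729058]
```

View pics/s2.png

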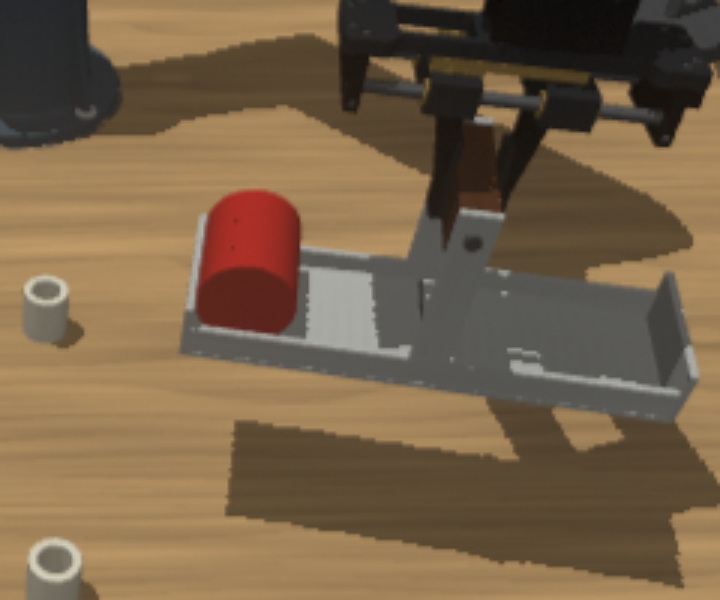

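Lifted level, plug at -117 mm. Next a safe pre-yaw: with the leaning grip a yaw of ψ tilts the tray about 9.7°·sin ψ, and this stays below rolling onset.

Call:
{"op": "send_rows", "data": {
  "moves": "10 0 0 0 -3;10 0 0 0 -5;10 0 0 0 -5;10 0 0 0 -5"
}}

```text
time_s: 15.57
position: [0.551, 0.2423, 0.2595]
tcp_rot: [[0.093, 0.166, 0.982], [-0.994, -0.038, 0.101], [0.054, -0.985, 0.161]]
force: [0.3, 1.1, -7.9]
opening: 0.274
```

Run:
```python
from h import *
for i in range(5):
    st=read_state(); m=meas("scene"); R=np.array(st["tcp_rot"]); print(round(np.degrees(np.arctan2(R[1,0],R[0,0])),2),np.round(st["position"],4),m[0],np.round(m[1],1),np.round(m[2],2),m[3:])
rep()
```

```text
-84.66 [0.551  0.2423 0.2595] 15.5667 -117.3 [0.4 3. ] (779, np.float64(0.8352311190021839))
-84.46 [0.5513 0.2423 0.2595] 15.6167 -117.3 [0.37 3.05] (790, np.float64(0.9051479181841171))
-84.91 [0.5512 0.2424 0.2596] 15.6667 -117.2 [0.36 2.96] (761, np.float64(0.9193187204049679))
-85.04 [0.551  0.2424 0.2596] 15.7167 -117.2 [0.37 2.93] (781, np.float64(0.8477895591654403))
-85.04 [0.5511 0.2424 0.2597] 15.7667 -117.2 [0.36 2.93] (782, np.float64(0.8161928135222224))
t 15.8167 p [0.5511 0.2424 0.2598] az(x) -85.01 lean [ 9.57 -2.15] TCPaz 23.7 q [ 15.5  23.1  89.2  -5.4  59.1 102.7] F [-0.2  0.9 -6.4] op 23.6
```

```bash
cat > mpc.py <<'E'
from h import *
from scipy.optimize import least_squares
g=9.81; DEL=np.radians(9.66); H=.10; MU=.012
def sim(y,v,psi,segs):
    """segs: list of (duration, dpsi deg); returns traj at seg ends"""
    dt=1/240; om=0.; out=[]
    for T,d in segs:
        n=max(1,round(T/dt)); w=np.radians(d)/T
        for k in range(n):
            psi+=np.radians(d)/n; th=DEL*np.sin(psi); om+= (w-om)*.25
            drive=g*(th+y/1.6)+om*om*y
            a=2/3*(drive-MU*g*np.tanh(v/.004))
            v+=a*dt; y+=v*dt
            if y<-.118: y,v=-.118,max(v,0)
        out.append((y,v,np.degrees(psi)))
    return np.array(out)
def plan(y,v,psi,groups=(5,5,5,5),pause=.15,ytgt=-.002,show=True):
    segs0=sim(y,v,psi,[(.05,0)])[-1]
    nf=sum(groups)
    def segs(d):
        s=[];i=0
        for k in groups:
            s+=[(1/12,x) for x in d[i:i+k]]+[(pause,0)]; i+=k
        return s
    def f(d):
        o=sim(segs0[0],segs0[1],psi,segs(d)); e=o[-1]
        return np.r_[(e[0]-ytgt)*300,e[1]*300,e[2]*.3,np.diff(np.r_[0,d])*.05,d*.02,np.maximum(np.abs(o[:,2])-45,0),np.maximum(o[:,0]-.03,0)*500]
    lo=np.degrees(psi)
    best=None
    for s in (0,1,2):
        d0=np.zeros(nf)
        if s: d0[:6]=3*s; d0[6:]=-(lo+18*s)/(nf-6)
        else: d0[:]=-lo/nf
        r=least_squares(f,d0,bounds=(-6.5,6.5))
        if best is None or r.cost<best.cost: best=r
    d=np.round(best.x,1); o=sim(segs0[0],segs0[1],psi,segs(d))
    print("cost",round(best.cost,3),"rows(send negative):",d[:groups[0]],"rest",d[groups[0]:])
    print("pred y after group:",np.round(o[groups[0]][:2]*1e3,1),"end",np.round(o[-1]*[1e3,1e3,1],1),"ymax",round(o[:,0].max()*1e3,1))
def observe(n=3):
    M=[];
    for i in range(n):
        st=read_state(); m=meas("scene"); R=np.array(st["tcp_rot"])
        M.append((m[0],m[1]/1000,m[2][1]))
    M=np.array(M); t=M[:,0]-M[-1,0]
    psi=np.arcsin(np.clip(np.radians(M[-1,2])/DEL,-1,1))
    # const-ish accel from model
    y1=M[-1,1]; a=2/3*g*(np.radians(M[-1,2])+y1/1.6)
    c=np.polyfit(t,M[:,1]-.5*a*t*t,1) if n>1 else (0,y1)
    print("t",M[-1,0],"ys",np.round(M[:,1]*1e3,1),"v",round(c[0]*1e3,1),"tilt",np.round(M[:,2],2),"psi",round(np.degrees(psi),1),"op",round(read_state()["opening"]*87,1))
    return c[1],c[0],psi
E
python3 - <<'E'
from mpc import *
plan(-.118,0,np.radians(17.65),(6,4,4,4,4))
plan(-.118,0,np.radians(17.65),(6,3,3,3,3,3))
E
```

```text
cost 0.065 rows(send negative): [2.2 3.5 4.  3.8 3.  1.9] rest [ 0.6 -0.5 -1.6 -2.5 -3.4 -4.  -4.4 -4.6 -4.5 -4.1 -3.6 -2.7 -1.6 -0.6
  0.3  0.9]
pred y after group: [-114.6   24.2] end [-10.7  -2.7  -0.3] ymax -10.3
cost 0.064 rows(send negative): [2.2 3.4 3.9 3.7 3.  1.9] rest [ 0.5 -0.7 -1.8 -2.9 -3.7 -4.2 -4.6 -4.7 -4.4 -3.9 -3.1 -2.1 -0.9  0.1
  0.7]
pred y after group: [-114.8   22.9] end [-1.5  0.5  0. ] ymax -1.5
```

Call:
{"op": "send_rows", "data": {
  "moves": "10 0 0 0 -2.2;10 0 0 0 -3.4;10 0 0 0 -3.9;10 0 0 0 -3.7;10 0 0 0 -3;10 0 0 0 -1.9"
}}

```text
time_s: 16.32
position: [0.5512, 0.2424, 0.26]
tcp_rot: [[0.39, 0.167, 0.906], [-0.915, -0.038, 0.401], [0.101, -0.985, 0.138]]
force: [-0.2, -0.5, -7.1]
opening: 0.269
```

Run:
```python
from mpc import *
s=observe(); plan(*s,groups=(3,3,3,3,3)); plan(*s,groups=(4,4,4,4))
```

```text
t 16.4167 ys [-116.6 -116.1 -115.4] v 21.4 tilt [5.71 5.72 5.69] psi 36.1 op 23.7Traceback (most recent call last):
  File "<stdin>", line 2, in <module>
  File "mpc.py", line 34, in plan
    r=least_squares(f,d0,bounds=(-6.5,6.5))
    return func(*args, **kwargs)
    raise ValueError("Initial guess is outside of provided bounds")
ValueError: Initial guess is outside of provided bounds
```

Matches prediction (v 21 mm/s at −115 mm). I'll fix the initial-guess clip and plan from this state.

```bash
sed -i 's/least_squares(f,d0,/least_squares(f,np.clip(d0,-6,6),/; s/(nf-6)$/max(nf-6,1)/' mpc.py
python3 - <<'E'
from mpc import *
s=(-.1154,.0214,np.radians(36.1)); plan(*s,groups=(3,3,3,3,3)); plan(*s,groups=(4,4,4,4))
E
```

```text
cost 0.035 rows(send negative): [-0.4 -1.1 -1.9] rest [-2.8 -3.5 -4.  -4.4 -4.5 -4.3 -3.8 -3.  -2.1 -1.   0.   0.6]
pred y after group: [-95.5  67.1] end [ 1.8  3.3 -0.1] ymax 1.8
cost 0.036 rows(send negative): [-0.2 -0.7 -1.4 -2.2] rest [-3.1 -3.8 -4.2 -4.5 -4.4 -4.2 -3.6 -2.8 -1.7 -0.6  0.3  0.9]
pred y after group: [-89.   77.6] end [ 2.5  4.7 -0.1] ymax 2.5
```

Call:
{"op": "send_rows", "data": {
  "moves": "10 0 0 0 0.4;10 0 0 0 1.1;10 0 0 0 1.9"
}}

```text
time_s: 16.72
position: [0.5514, 0.2424, 0.2602]
tcp_rot: [[0.332, 0.167, 0.928], [-0.939, -0.038, 0.343], [0.092, -0.985, 0.144]]
force: [0.0, -0.2, -6.6]
opening: 0.273
```

Run:
```python
from mpc import *
s=observe(); plan(*s,groups=(3,3,3,3)); plan(*s,groups=(2,2,3,3,3))
```

```text
t 16.8167 ys [-106.8 -104.8 -102.6] v 49.9 tilt [5.21 5.18 5.22] psi 32.7 op 24.0
cost 0.048 rows(send negative): [-1.  -2.1 -3.3] rest [-4.5 -5.1 -5.3 -5.  -4.2 -2.9 -1.1  0.4  1.3]
pred y after group: [-70.6  90.8] end [ 0.6  2.3 -0.1] ymax 0.6
cost 0.033 rows(send negative): [-2.4 -3.7] rest [-4.1 -4.2 -4.  -3.6 -3.2 -2.6 -2.1 -1.5 -0.9 -0.4 -0.1]
pred y after group: [-79.3  74.9] end [-6.2 -1.3 -0.1] ymax -6.0
```

Call:
{"op": "send_rows", "data": {
  "moves": "10 0 0 0 2.2;10 0 0 0 3.4"
}}

```text
time_s: 17.03
position: [0.5515, 0.2424, 0.2603]
tcp_rot: [[0.241, 0.168, 0.956], [-0.967, -0.038, 0.25], [0.078, -0.985, 0.153]]
force: [0.2, -0.0, -7.9]
opening: 0.271
```

Run:
```python
from mpc import *
s=observe(); plan(*s,groups=(2,2,2,3,3)); plan(*s,groups=(3,3,3))
```

```text
t 17.1333 ys [-92.5 -90.2 -87.4] v 57.7 tilt [4.39 4.34 4.4 ] psi 27.1 op 23.9
cost 0.027 rows(send negative): [-2.5 -3.7] rest [-3.9 -3.7 -3.2 -2.7 -2.2 -1.7 -1.3 -0.9 -0.7 -0.5]
pred y after group: [-63.4  71.3] end [-0.3  1.2  0.1] ymax -0.3
cost 0.542 rows(send negative): [ 2.  -1.2 -5.6] rest [-6.5 -6.5 -6.5 -6.5 -4.3  6. ]
pred y after group: [-52.   99.4] end [-2.5  2.5 -2. ] ymax -2.5
```

Call:
{"op": "send_rows", "data": {
  "moves": "10 0 0 0 2.3;10 0 0 0 3.3"
}}

```text
time_s: 17.35
position: [0.5515, 0.2424, 0.2603]
tcp_rot: [[0.148, 0.168, 0.975], [-0.987, -0.038, 0.156], [0.063, -0.985, 0.16]]
force: [1.5, -0.7, -6.6]
opening: 0.273
```

Run:
```python
from mpc import *
s=observe(); plan(*s,groups=(2,2,2,2,2)); plan(*s,groups=(2,3,3))
```

```text
t 17.45 ys [-76.4 -73.8 -71.2] v 57.4 tilt [3.53 3.48 3.54] psi 21.5 op 24.0
cost 0.019 rows(send negative): [-2.1 -3.1] rest [-3.3 -3.1 -2.7 -2.3 -1.8 -1.4 -1.  -0.8]
pred y after group: [-48.7  63.2] end [-4.2 -0.8 -0.1] ymax -4.2
cost 0.251 rows(send negative): [ 1.5 -1.8] rest [-6.5 -6.5 -6.5 -6.5 -1.2  5. ]
pred y after group: [-45.4  88.4] end [-2.8  0.5 -1. ] ymax -2.8
```

```bash
sed -i 's/MU=.012/MU=.0175/' mpc.py
python3 - <<'E'
from mpc import *
s=(-.0712,.0574,np.radians(21.5)); plan(*s,groups=(2,2,2,2,2))
E
```

```text
cost 0.013 rows(send negative): [-1.4 -2.1] rest [-2.4 -2.4 -2.4 -2.3 -2.2 -2.1 -2.1 -2.1]
pred y after group: [-50.2  57.3] end [-3.3 -0.3  0. ] ymax -3.3
```

Call:
{"op": "send_rows", "data": {
  "moves": "10 0 0 0 1.5;10 0 0 0 2.2"
}}

```text
time_s: 17.67
position: [0.5515, 0.2424, 0.2603]
tcp_rot: [[0.086, 0.168, 0.982], [-0.995, -0.038, 0.094], [0.053, -0.985, 0.163]]
force: [0.1, 0.8, -6.6]
opening: 0.275
```

Run:
```python
from mpc import *
s=observe(); plan(*s,groups=(2,2,2,2)); plan(*s,groups=(2,2,2))
```

```text
t 17.7667 ys [-60.2 -57.9 -55.3] v 54.1 tilt [2.94 2.92 2.95] psi 17.8 op 23.7
cost 0.013 rows(send negative): [-1.  -1.9] rest [-2.6 -2.9 -2.9 -2.7 -2.1 -1.8]
pred y after group: [-35.5  55. ] end [-2.7 -0.2 -0.1] ymax -2.7
cost 0.566 rows(send negative): [ 2.6 -2.4] rest [-6.5 -6.5 -6.5 -0.8]
pred y after group: [-33.1  71.8] end [-4.1  0.6 -2.3] ymax -4.1
```

Call:
{"op": "send_rows", "data": {
  "moves": "10 0 0 0 1;10 0 0 0 1.9"
}}

```text
time_s: 17.98
position: [0.5514, 0.2423, 0.2603]
tcp_rot: [[0.035, 0.167, 0.985], [-0.998, -0.038, 0.042], [0.044, -0.985, 0.166]]
force: [0.4, -0.3, -6.6]
opening: 0.275
```

Run:
```python
from mpc import *
s=observe(); plan(*s,groups=(2,2,2)); plan(*s,groups=(2,2,2,2))
```

```text
t 18.0833 ys [-45.1 -42.8 -40.4] v 53.4 tilt [2.45 2.42 2.46] psi 14.7 op 23.8
cost 0.021 rows(send negative): [-1.2 -2.6] rest [-3.7 -3.6 -2.4 -1.4]
pred y after group: [-20.8  52.2] end [-2.6  0.  -0.2] ymax -2.6
cost 0.014 rows(send negative): [-2.  -2.7] rest [-2.5 -2.2 -1.7 -1.4 -1.1 -1. ]
pred y after group: [-21.5  47.1] end [-2.6 -0.3  0.1] ymax -2.6
```

Call:
{"op": "send_rows", "data": {
  "moves": "10 0 0 0 2;10 0 0 0 2.7"
}}

```text
time_s: 18.3
position: [0.5514, 0.2423, 0.2602]
tcp_rot: [[-0.046, 0.167, 0.985], [-0.998, -0.038, -0.04], [0.03, -0.985, 0.169]]
force: [-0.0, -0.7, -7.3]
opening: 0.272
```

Run:
```python
from mpc import *
s=observe(); plan(*s,groups=(2,2)); plan(*s,groups=(2,2,2))
```

```text
t 18.4 ys [-30.5 -28.5 -26.3] v 46.6 tilt [1.66 1.63 1.68] psi 10.0 op 23.7
cost 0.252 rows(send negative): [ 1.  -3.4] rest [-5.9 -3.1]
pred y after group: [-10.4  39.7] end [-3.4  0.7 -1.4] ymax -3.4
cost 0.008 rows(send negative): [-1.2 -1.7] rest [-1.8 -1.7 -1.7 -1.7]
pred y after group: [-11.4  34.2] end [-1.5 -0.1  0.2] ymax -1.5
```

Call:
{"op": "send_rows", "data": {
  "moves": "10 0 0 0 1.3;10 0 0 0 1.8"
}}

```text
time_s: 18.62
position: [0.5514, 0.2424, 0.2602]
tcp_rot: [[-0.099, 0.167, 0.981], [-0.995, -0.038, -0.094], [0.021, -0.985, 0.17]]
force: [-0.2, 0.5, -6.5]
opening: 0.271
```

Run:
```python
from mpc import *
s=observe(); plan(*s,groups=(2,2)); plan(*s,groups=(3,))
```

```text
t 18.7167 ys [-18.3 -16.6 -14.9] v 37.0 tilt [1.13 1.11 1.14] psi 6.8 op 23.5
cost 0.006 rows(send negative): [-0.8 -1.5] rest [-2.  -2.4]
pred y after group: [-4.4 19.2] end [-2.  -0.2  0.1] ymax -2.0
cost 0.277 rows(send negative): [ 1.2 -3.2 -5.7] rest []
pred y after group: [-3.9  0.9] end [-3.9  0.9 -0.9] ymax -3.9
```

Call:
{"op": "send_rows", "data": {
  "moves": "10 0 0 0 1.5;10 0 0 0 2"
}}

```text
time_s: 18.93
position: [0.5514, 0.2424, 0.2602]
tcp_rot: [[-0.159, 0.167, 0.973], [-0.987, -0.038, -0.154], [0.011, -0.985, 0.171]]
force: [-0.2, 0.2, -6.8]
opening: 0.274
```

Run:
```python
from mpc import *
s=observe(); plan(*s,groups=(2,2)); plan(*s,groups=(2,))
```

```text
t 19.0333 ys [-9.9 -8.8 -8.1] v 20.1 tilt [0.54 0.52 0.55] psi 3.2 op 23.7
cost 0.04 rows(send negative): [2.6 1.1] rest [-2.4 -4.3]
pred y after group: [-3.6 10.7] end [-2.1 -0.1  0.2] ymax -2.1
cost 0.553 rows(send negative): [ 3.1 -5.5] rest []
pred y after group: [-5.  -0.1] end [-5.  -0.1  0.8] ymax -5.0
```

Call:
{"op": "send_rows", "data": {
  "moves": "10 0 0 0 0;10 0 0 0 1.6;10 0 0 0 1.6"
}}

```text
time_s: 19.33
position: [0.5514, 0.2424, 0.2602]
tcp_rot: [[-0.213, 0.167, 0.963], [-0.977, -0.038, -0.209], [0.001, -0.985, 0.171]]
force: [-0.0, 0.3, -7.2]
opening: 0.273
```

Run:
```python
from mpc import *
s=observe(5); s=observe(3); rep()
```

```text
t 19.5333 ys [-6.2 -6.4 -6.4 -6.3 -6.3] v -2.8 tilt [-0.01 -0.03 -0.    0.   -0.  ] psi -0.0 op 23.5
t 19.6833 ys [-6.3 -6.1 -6.4] v -1.9 tilt [-0.   -0.   -0.01] psi -0.0 op 24.0
t 19.7333 p [0.5514 0.2424 0.2602] az(x) -102.24 lean [ 9.62 -2.15] TCPaz 23.7 q [ 15.5  23.1  89.2  -5.4  59.1 120.1] F [ 0.6  0.1 -7.5] op 24.0
```

Run:
```python
import mpc
from mpc import *
for d in ([4,4,2,-2,-4,-4],[5,5,0,-5,-5],[4,4,1,-4,-5],[5,5,2,-6,-6]):
    for mu in (.012,.015,.0175):
        mpc.MU=mu; o=sim(-.0063,0,0,[(1/12,x) for x in d]+[(.5,0)]); print(d,mu,np.round(o[-1]*[1e3,1e3,1],1))
```

```text
[4, 4, 2, -2, -4, -4] 0.012 [ 0.2  0.  -0. ]
[4, 4, 2, -2, -4, -4] 0.015 [-2.3 -0.4 -0. ]
[4, 4, 2, -2, -4, -4] 0.0175 [-3.6 -0.5 -0. ]
[5, 5, 0, -5, -5] 0.012 [-1.1 -0.2 -0. ]
[5, 5, 0, -5, -5] 0.015 [-3.  -0.5 -0. ]
[5, 5, 0, -5, -5] 0.0175 [-3.9 -0.6 -0. ]
[4, 4, 1, -4, -5] 0.012 [-3.2 -0.7 -0. ]
[4, 4, 1, -4, -5] 0.015 [-4.3 -0.7 -0. ]
[4, 4, 1, -4, -5] 0.0175 [-4.9 -0.7 -0. ]
[5, 5, 2, -6, -6] 0.012 [ 0.7  0.2 -0. ]
[5, 5, 2, -6, -6] 0.015 [-1.7 -0.3 -0. ]
[5, 5, 2, -6, -6] 0.0175 [-3.  -0.4 -0. ]
```

Call:
{"op": "send_rows", "data": {
  "moves": "10 0 0 0 -4;10 0 0 0 -4;10 0 0 0 -3;10 0 0 0 3;10 0 0 0 4;10 0 0 0 4"
}}

```text
time_s: 20.23
position: [0.5514, 0.2424, 0.2602]
tcp_rot: [[-0.215, 0.167, 0.962], [-0.977, -0.037, -0.212], [0.001, -0.985, 0.171]]
force: [0.5, 0.2, -6.5]
opening: 0.271
```

Run:
```python
from mpc import *
observe(4)
for n in ("top","scene"):
    c=capture(n); P=cloud(c,np.ones((420,560),bool)); B=P[(np.abs(P[:,0]-.475)<.11)&(np.abs(P[:,1]+.262)<.11)]
    T=B[(B[:,2]>.058)&(B[:,2]<.075)]; print(n,len(T),"medz",np.median(T[:,2]),cv2.minEnclosingCircle(T[:,:2].astype(np.float32)*1000),cv2.minAreaRect(T[:,:2].astype(np.float32)*1000))
st=rep(); R,o=tilt_pose(st); print("tray o",o)
# actual tray centre from end walls in top view, in tray frame
P=(cloud(c,np.ones((420,560),bool))-o)@R
for s in (-1,1):
    E_=P[(s*P[:,1]>.143)&(s*P[:,1]<.17)&(np.abs(P[:,0])<.04)&(P[:,2]>-.01)&(P[:,2]<.06)]; print(s,len(E_),np.percentile(E_[:,2],[50,90,97])*1e3,np.percentile(E_[:,1],[3,50,97])*1e3)
```

```text
t 20.3833 ys [-4.  -4.1 -3.8 -4. ] v -0.5 tilt [-0.04 -0.08 -0.01  0.01] psi 0.0 op 23.8
top 3488 medz 0.06496084312199091 ((476.5825500488281, -265.70166015625), 75.16871643066406) ((476.4620666503906, -265.58929443359375), (147.79092407226562, 149.36761474609375), 42.03968811035156)
scene 2520 medz 0.06517295701482867 ((473.6545104980469, -262.6141052246094), 76.75093078613281) ((474.1988525390625, -263.3919677734375), (150.9251251220703, 148.89297485351562), 24.751670837402344)
t 20.5333 p [0.5514 0.2424 0.2602] az(x) -102.18 lean [ 9.63 -2.15] TCPaz 23.7 q [ 15.5  23.1  89.2  -5.4  59.1 120.1] F [-0.   0.7 -7.3] op 23.9
tray o [0.5485568  0.24303827 0.15493425]
-1 127 [38.99839218 41.42958555 41.87786983] [-154.51070057 -150.45307767 -143.57058353]
1 449 [24.05376059 40.68425308 41.7513075 ] [144.05718294 150.52595623 154.42085218]
```

Run:
```python
from h import *
st=read_state(); R,o=tilt_pose(st); d=np.array([.475,-.2645,o[2]])-o; print(d)
T=np.array(st["tcp_rot"]).T@d*1000; print(T)
N=100; s=np.linspace(0,1,N+1); m=10*s**3-15*s**4+6*s**5
C=np.round(np.outer(m,T),1); D=np.diff(C,axis=0)
# smooth rounding: round increments directly
D=np.round(np.outer(np.diff(m),T),1); print("sum",D.sum(0))
for i in range(0,N,20): print(";".join("10 %g %g %g 0"%tuple(r) for r in D[i:i+20])); print()
```

```text
[-0.0735568  -0.50753827  0.        ]
[511.63151077   6.7429527   34.54605099]
sum [511.4   6.   33.8]
10 0 0 0 0;10 0 0 0 0;10 0.1 0 0 0;10 0.2 0 0 0;10 0.3 0 0 0;10 0.4 0 0 0;10 0.6 0 0 0;10 0.7 0 0 0;10 0.9 0 0.1 0;10 1.1 0 0.1 0;10 1.4 0 0.1 0;10 1.6 0 0.1 0;10 1.8 0 0.1 0;10 2.1 0 0.1 0;10 2.4 0 0.2 0;10 2.6 0 0.2 0;10 2.9 0 0.2 0;10 3.2 0 0.2 0;10 3.5 0 0.2 0;10 3.8 0 0.3 0

10 4.1 0.1 0.3 0;10 4.4 0.1 0.3 0;10 4.7 0.1 0.3 0;10 5 0.1 0.3 0;10 5.3 0.1 0.4 0;10 5.5 0.1 0.4 0;10 5.8 0.1 0.4 0;10 6.1 0.1 0.4 0;10 6.4 0.1 0.4 0;10 6.6 0.1 0.4 0;10 6.9 0.1 0.5 0;10 7.1 0.1 0.5 0;10 7.4 0.1 0.5 0;10 7.6 0.1 0.5 0;10 7.8 0.1 0.5 0;10 8 0.1 0.5 0;10 8.2 0.1 0.6 0;10 8.4 0.1 0.6 0;10 8.6 0.1 0.6 0;10 8.8 0.1 0.6 0

10 8.9 0.1 0.6 0;10 9 0.1 0.6 0;10 9.2 0.1 0.6 0;10 9.3 0.1 0.6 0;10 9.4 0.1 0.6 0;10 9.4 0.1 0.6 0;10 9.5 0.1 0.6 0;10 9.5 0.1 0.6 0;10 9.6 0.1 0.6 0;10 9.6 0.1 0.6 0;10 9.6 0.1 0.6 0;10 9.6 0.1 0.6 0;10 9.5 0.1 0.6 0;10 9.5 0.1 0.6 0;10 9.4 0.1 0.6 0;10 9.4 0.1 0.6 0;10 9.3 0.1 0.6 0;10 9.2 0.1 0.6 0;10 9 0.1 0.6 0;10 8.9 0.1 0.6 0

10 8.8 0.1 0.6 0;10 8.6 0.1 0.6 0;10 8.4 0.1 0.6 0;10 8.2 0.1 0.6 0;10 8 0.1 0.5 0;10 7.8 0.1 0.5 0;10 7.6 0.1 0.5 0;10 7.4 0.1 0.5 0;10 7.1 0.1 0.5 0;10 6.9 0.1 0.5 0;10 6.6 0.1 0.4 0;10 6.4 0.1 0.4 0;10 6.1 0.1 0.4 0;10 5.8 0.1 0.4 0;10 5.5 0.1 0.4 0;10 5.3 0.1 0.4 0;10 5 0.1 0.3 0;10 4.7 0.1 0.3 0;10 4.4 0.1 0.3 0;10 4.1 0.1 0.3 0

10 3.8 0 0.3 0;10 3.5 0 0.2 0;10 3.2 0 0.2 0;10 2.9 0 0.2 0;10 2.6 0 0.2 0;10 2.4 0 0.2 0;10 2.1 0 0.1 0;10 1.8 0 0.1 0;10 1.6 0 0.1 0;10 1.4 0 0.1 0;10 1.1 0 0.1 0;10 0.9 0 0.1 0;10 0.7 0 0 0;10 0.6 0 0 0;10 0.4 0 0 0;10 0.3 0 0 0;10 0.2 0 0 0;10 0.1 0 0 0;10 0 0 0 0;10 0 0 0 0
```

Call:
{"op": "send_rows", "data": {
  "moves": "10 0.1 0 0 0;10 0.2 0 0 0;10 0.3 0 0 0;10 0.4 0 0 0;10 0.6 0 0 0;10 0.7 0 0 0;10 0.9 0 0.1 0;10 1.1 0 0.1 0;10 1.4 0 0.1 0;10 1.6 0 0.1 0;10 1.8 0 0.1 0;10 2.1 0 0.1 0;10 2.4 0 0.2 0;10 2.6 0 0.2 0;10 2.9 0 0.2 0;10 3.2 0 0.2 0;10 3.5 0 0.2 0;10 3.8 0 0.3 0"
}}

```text
time_s: 22.03
position: [0.5468, 0.2127, 0.2606]
tcp_rot: [[-0.212, 0.167, 0.963], [-0.977, -0.038, -0.209], [0.001, -0.985, 0.171]]
force: [0.9, 0.4, -7.0]
opening: 0.269
```

Call:
{"op": "send_rows", "data": {
  "moves": "10 4.1 0.1 0.3 0;10 4.4 0.1 0.3 0;10 4.7 0.1 0.3 0;10 5 0.1 0.3 0;10 5.3 0.1 0.4 0;10 5.5 0.1 0.4 0;10 5.8 0.1 0.4 0;10 6.1 0.1 0.4 0;10 6.4 0.1 0.4 0;10 6.6 0.1 0.4 0;10 6.9 0.1 0.5 0;10 7.1 0.1 0.5 0;10 7.4 0.1 0.5 0;10 7.6 0.1 0.5 0;10 7.8 0.1 0.5 0;10 8 0.1 0.5 0;10 8.2 0.1 0.6 0;10 8.4 0.1 0.6 0;10 8.6 0.1 0.6 0;10 8.8 0.1 0.6 0"
}}

```text
time_s: 23.7
position: [0.5276, 0.0806, 0.2604]
tcp_rot: [[-0.212, 0.167, 0.963], [-0.977, -0.038, -0.209], [0.001, -0.985, 0.171]]
force: [0.5, -0.1, -6.4]
opening: 0.273
```

Call:
{"op": "send_rows", "data": {
  "moves": "10 8.9 0.1 0.6 0;10 9 0.1 0.6 0;10 9.2 0.1 0.6 0;10 9.3 0.1 0.6 0;10 9.4 0.1 0.6 0;10 9.4 0.1 0.6 0;10 9.5 0.1 0.6 0;10 9.5 0.1 0.6 -0.1;10 9.6 0.1 0.6 -0.1;10 9.6 0.1 0.6 -0.1;10 9.6 0.1 0.6 -0.1;10 9.6 0.1 0.6 -0.1;10 9.5 0.1 0.6 -0.1;10 9.5 0.1 0.6 -0.1;10 9.4 0.1 0.6 -0.1;10 9.4 0.1 0.6 -0.1;10 9.3 0.1 0.6 -0.1;10 9.2 0.1 0.6 -0.1;10 9 0.1 0.6 -0.1;10 8.9 0.1 0.6 -0.1"
}}

```text
time_s: 25.37
position: [0.5011, -0.1048, 0.2608]
tcp_rot: [[-0.19, 0.167, 0.967], [-0.982, -0.038, -0.187], [0.005, -0.985, 0.171]]
force: [-1.0, -0.2, -7.1]
opening: 0.273
```

Call:
{"op": "send_rows", "data": {
  "moves": "10 8.8 0.1 0.6 -0.1;10 8.6 0.1 0.6 -0.1;10 8.4 0.1 0.6 -0.1;10 8.2 0.1 0.6 -0.1;10 8 0.1 0.5 -0.1;10 7.8 0.1 0.5 0;10 7.6 0.1 0.5 0;10 7.4 0.1 0.5 0;10 7.1 0.1 0.5 0;10 6.9 0.1 0.5 0;10 6.6 0.1 0.4 0;10 6.4 0.1 0.4 0;10 6.1 0.1 0.4 0;10 5.8 0.1 0.4 0;10 5.5 0.1 0.4 0;10 5.3 0.1 0.4 0;10 5 0.1 0.3 0;10 4.7 0.1 0.3 0;10 4.4 0.1 0.3 0;10 4.1 0.1 0.3 0"
}}

```text
time_s: 27.03
position: [0.4858, -0.2364, 0.2612]
tcp_rot: [[-0.182, 0.167, 0.969], [-0.983, -0.037, -0.178], [0.007, -0.985, 0.171]]
force: [0.4, 0.7, -7.2]
opening: 0.279
```

Call:
{"op": "send_rows", "data": {
  "moves": "10 3.8 0 0.3 0.1;10 3.5 0 0.2 0.1;10 3.2 0 0.2 0.1;10 2.9 0 0.2 0.1;10 2.6 0 0.2 0.1;10 2.4 0 0.2 0.1;10 2.1 0 0.1 0.1;10 1.8 0 0.1 0.1;10 1.6 0 0.1 0.1;10 1.4 0 0.1 0.1;10 1.1 0 0.1 0.1;10 0.9 0 0.1 0.1;10 0.7 0 0 0.1;10 0.6 0 0 0.1;10 0.4 0 0 0.1;10 0.3 0 0 0.1;10 0.2 0 0 0.1;10 0.1 0 0 0.1"
}}

```text
time_s: 28.53
position: [0.4821, -0.2654, 0.2617]
tcp_rot: [[-0.212, 0.167, 0.963], [-0.977, -0.037, -0.209], [0.001, -0.985, 0.171]]
force: [0.1, 0.9, -7.1]
opening: 0.272
```

Run:
```python
from mpc import *
observe(4)
print(meas("top"))
st=rep(); R,o=tilt_pose(st); print("tray o",o, "to pan", np.array([.475,-.2645,.065])-o, tool(st,np.array([.475,-.2645,o[2]])-o), "down unit", tool(st,[0,0,-1]))
c=capture("scene"); cv2.imwrite("pics/s3.png",cv2.resize(c["image"][60:260,90:330],(720,600)))
```

```text
t 28.6833 ys [-2.7 -2.8 -2.7 -2.6] v -0.3 tilt [-0.02 -0.02 -0.02 -0.02] psi -0.1 op 23.7
(28.7333, np.float64(-3.9626211525287567), array([-0.17559354, -0.01513439]), 1, np.float64(6.8746397463570474e-09))
t 28.7833 p [ 0.4821 -0.2654  0.2617] az(x) -102.26 lean [ 9.63 -2.15] TCPaz -28.8 q [-43.3  18.1  97.2   6.   56.3  55.9] F [-0.2 -0.  -7.3] op 23.8
tray o [ 0.47930199 -0.264723    0.15640702] to pan [-0.00430199  0.000223   -0.09140702] [ 0.7 -0.7 -4.2] down unit [  -1.1  985.2 -171.4]
```

View pics/s3.png

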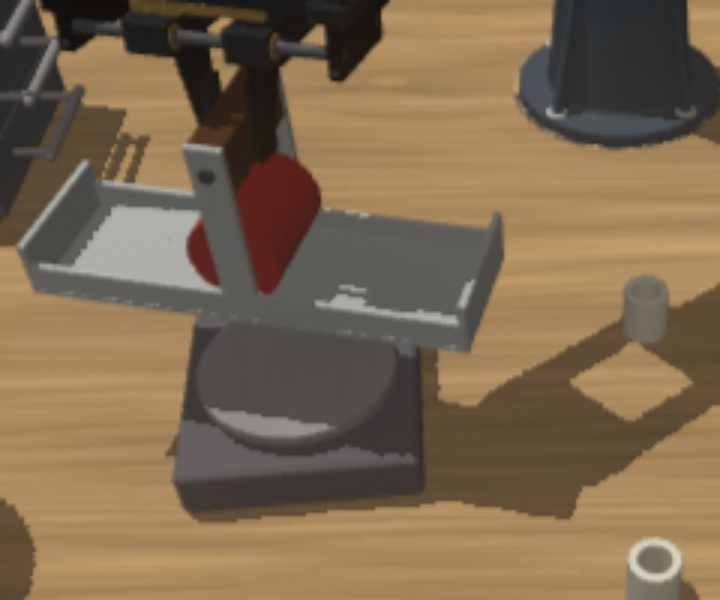

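The plug sits under the handle at -2.7 mm and the slugs are still standing. Next: centre, lower to about 45 mm above the pan, and hold for more than 3 s.

Call:
{"op": "send_rows", "data": {
  "moves": "10 0 1 -0.3 0;10 0 2 -0.6 0;10 0.1 3 -0.8 0;10 0.1 3 -0.8 0;10 0.1 4 -1 0;10 0.1 4 -1.1 0;10 0.1 4 -1.1 0;10 0.1 4 -1.1 0;10 0.1 4 -1.1 0;10 0 4 -1.1 0;10 0 4 -1 0;10 0 3 -0.8 0;10 0 2 -0.6 0;10 0 2 -0.5 0;10 0 1 -0.3 0;10 0 0 0 0;10 0 0 0 0;10 0 0 0 0;10 0 0 0 0;10 0 0 0 0"
}}

```text
time_s: 30.5
position: [0.4778, -0.2653, 0.2155]
tcp_rot: [[-0.212, 0.168, 0.963], [-0.977, -0.038, -0.209], [0.001, -0.985, 0.172]]
force: [-0.7, 0.1, -7.4]
opening: 0.271
```

Call:
{"op": "send_rows", "data": {
  "moves": "10 0 0 0 0;10 0 0 0 0;10 0 0 0 0;10 0 0 0 0;10 0 0 0 0;10 0 0 0 0;10 0 0 0 0;10 0 0 0 0;10 0 0 0 0;10 0 0 0 0;10 0 0 0 0;10 0 0 0 0;10 0 0 0 0;10 0 0 0 0;10 0 0 0 0;10 0 0 0 0;10 0 0 0 0;10 0 0 0 0;10 0 0 0 0;10 0 0 0 0"
}}

```text
time_s: 32.17
position: [0.4777, -0.2652, 0.2153]
tcp_rot: [[-0.212, 0.167, 0.963], [-0.977, -0.037, -0.209], [0.001, -0.985, 0.171]]
force: [-0.2, 0.4, -7.6]
opening: 0.274
```

Call:
{"op": "send_rows", "data": {
  "moves": "10 0 0 0 0;10 0 0 0 0;10 0 0 0 0;10 0 0 0 0;10 0 0 0 0;10 0 0 0 0;10 0 0 0 0;10 0 0 0 0;10 0 0 0 0;10 0 0 0 0;10 0 0 0 0;10 0 0 0 0;10 0 0 0 0;10 0 0 0 0;10 0 0 0 0;10 0 0 0 0;10 0 0 0 0;10 0 0 0 0;10 0 0 0 0;10 0 0 0 0"
}}

```text
time_s: 33.83
position: [0.4777, -0.2652, 0.2152]
tcp_rot: [[-0.212, 0.167, 0.963], [-0.977, -0.037, -0.209], [0.001, -0.985, 0.171]]
force: [0.7, 0.6, -7.9]
opening: 0.271
```

Run:
```python
from mpc import *
observe(3)
st=rep(); R,o=tilt_pose(st); print("tray o",o, "to pan", tool(st,np.array([.475,-.2645,.065])-o))
# measured tray: rims & bar from top+scene
for n in ("scene","top"):
    c=capture(n); P=(cloud(c,np.ones((420,560),bool))-o)@R
    B=P[(np.abs(P[:,0])<.062)&(np.abs(P[:,1])<.175)&(P[:,2]>-.01)&(P[:,2]<.045)]
    r=cv2.minAreaRect(B[B[:,2]>.018][:,:2].astype(np.float32)*1000); print(n,r)
    L=B[(np.abs(np.abs(B[:,0])-.0475)<.004)&(np.abs(B[:,1])<.13)&(B[:,2]>.015)&(B[:,2]<.035)]
    for s in (-1,1):
        q=L[s*L[:,0]>0]; print(" side",s,len(q),np.percentile(q[:,2],[50,95])*1e3 if len(q) else '')
```

```text
t 33.9333 ys [-2.5 -2.6 -2.5] v -0.8 tilt [-0.01 -0.02 -0.01] psi -0.1 op 23.8
t 33.9833 p [ 0.4777 -0.2652  0.2153] az(x) -102.26 lean [ 9.63 -2.15] TCPaz -29.0 q [-43.7  21.3 101.    6.7  49.4  54.6] F [ 0.3 -0.2 -7.8] op 23.8
tray o [ 0.4749324  -0.264552    0.10998432] to pan [-0.1 44.3 -7.7]
scene ((-0.5604476928710938, 0.3950042724609375), (104.9863510131836, 312.21142578125), 0.05009090155363083)
 side -1 344 [22.16443669 26.08086782]
 side 1 604 [22.70283587 27.58166136]
top ((1.955810546875, -1.3599090576171875), (310.5831298828125, 100.34424591064453), 89.9044189453125)
 side -1 116 [24.91162681 28.05259391]
 side 1 119 [24.72167861 27.8960873 ]
```

Call:
{"op": "send_rows", "data": {
  "moves": "10 0 1 -0.2 0;10 0 2 -0.3 0;10 0 3 -0.5 0;10 0 4 -0.7 0;10 0 5 -0.9 0;10 0 5 -0.9 0;10 0 5 -0.9 0;10 0 4 -0.7 0;10 0 3 -0.5 0;10 0 2 -0.3 0;10 0 2 -0.3 0;10 0 1 -0.2 0;10 0 1 -0.2 0;10 0 1 -0.2 0;10 0 1 -0.2 0;10 0 0.5 -0.1 0;10 0 0.5 -0.1 0;10 0 0.5 -0.1 0;10 0 0 0 0"
}}

```text
time_s: 35.67
position: [0.4776, -0.2652, 0.1731]
tcp_rot: [[-0.212, 0.167, 0.963], [-0.977, -0.037, -0.209], [0.001, -0.985, 0.171]]
force: [0.2, 0.2, -7.5]
opening: 0.273
```

Run:
```python
from mpc import *
observe(3)
st=rep(); R,o=tilt_pose(st); print("tray o",o, "to pan", tool(st,np.array([.475,-.2645,.065])-o))
```

```text
t 35.7667 ys [-2.5 -2.4 -2.4] v -0.4 tilt [-0.02 -0.02 -0.02] psi -0.1 op 23.8
t 35.8167 p [ 0.4777 -0.2653  0.1732] az(x) -102.25 lean [ 9.63 -2.15] TCPaz -29.0 q [-43.7  25.  103.5   7.4  43.3  53.5] F [ 0.3 -0.5 -7.1] op 23.8
tray o [ 0.47486854 -0.26460877  0.06788099] to pan [-0.1  2.9 -0.4]
```

Call:
{"op": "send_rows", "data": {
  "moves": "10 0 0.5 -0.1 0;10 0 0.5 -0.1 0;10 0 0.5 -0.1 0;10 0 0.5 -0.1 0;10 0 0 0 0"
}}

```text
time_s: 36.23
position: [0.4775, -0.2652, 0.171]
tcp_rot: [[-0.212, 0.167, 0.963], [-0.977, -0.037, -0.209], [0.001, -0.985, 0.171]]
force: [-0.4, -1.1, -7.1]
opening: 0.275
```

Call:
{"op": "send_rows", "data": {
  "moves": "10 0 0.5 0 0;10 0 0.5 -0.1 0;10 0 0 0 0"
}}

```text
time_s: 36.48
position: [0.4776, -0.2652, 0.17]
tcp_rot: [[-0.212, 0.167, 0.963], [-0.977, -0.037, -0.209], [0.001, -0.985, 0.171]]
force: [-0.2, -0.3, -6.5]
opening: 0.28
```

Call:
{"op": "send_rows", "data": {
  "moves": "10 0 0.5 0 0;10 0 0.5 -0.1 0;10 0 0 0 0"
}}

```text
time_s: 36.73
position: [0.4779, -0.2653, 0.1695]
tcp_rot: [[-0.212, 0.168, 0.963], [-0.977, -0.038, -0.209], [0.001, -0.985, 0.172]]
force: [-0.2, 1.3, -2.4]
opening: 0.275
```

Call:
{"op": "send_rows", "data": {
  "moves": "10 0 0.4 0 0;10 0 0 0 0;10 0 0 0 0"
}}

```text
time_s: 36.98
position: [0.4779, -0.2653, 0.1694]
tcp_rot: [[-0.212, 0.168, 0.963], [-0.977, -0.038, -0.209], [0.001, -0.985, 0.172]]
force: [-2.8, 2.0, 3.9]
opening: 0.275
```

Run:
```python
from mpc import *
observe(3); rep()
```

```text
t 37.0833 ys [-2.3 -2.5 -2.4] v -1.4 tilt [ 0.  0. -0.] psi -0.0 op 23.7
t 37.1333 p [ 0.4779 -0.2653  0.1694] az(x) -102.25 lean [ 9.66 -2.17] TCPaz -29.0 q [-43.7  25.3 103.7   7.5  42.7  53.4] F [-3.4  2.4  5. ] op 23.7
```

Fully seated, about 5 N of press. Releasing slowly.

Call:
{"op": "send_rows", "data": {
  "moves": "23.5 0 -0.2 0 0;24 0 0 0 0;24.5 0 0 0 0;25 0 0 0 0;26 0 0 0 0;28 0 0 0 0;30 0 0 0 0;34 0 0 0 0;38 0 0 0 0;44 0 0 0 0;50 0 0 0 0;56 0 0 0 0;60 0 0 0 0"
}}

```text
time_s: 38.22
position: [0.4778, -0.2653, 0.1689]
tcp_rot: [[-0.212, 0.167, 0.963], [-0.977, -0.038, -0.209], [0.001, -0.985, 0.171]]
force: [0.1, 0.3, 0.7]
opening: 0.627
```

Run:
```python
from mpc import *
observe(3); rep()
```

```text
t 38.3167 ys [-1.9 -1.7 -1.7] v 2.2 tilt [-0.01 -0.01 -0.01] psi -0.1 op 59.0
t 38.3667 p [ 0.4778 -0.2653  0.1689] az(x) -102.26 lean [ 9.63 -2.15] TCPaz -29.0 q [-43.7  25.4 103.7   7.5  42.7  53.4] F [-0.   0.5 -0.1] op 59.0
```

Released, plug at rest. Retreating straight up along the fingers.

Call:
{"op": "send_rows", "data": {
  "moves": "60 0 -4 0 0;60 0 -8 0 0;60 0 -12 0 0;60 0 -20 0 0;60 0 -25 0 0;60 0 -30 0 0;60 0 -30 0 0;60 0 -25 0 0;60 0 -15 0 0;60 0 0 0 0;60 0 0 0 0;60 0 0 0 0"
}}

```text
time_s: 39.37
position: [0.4489, -0.2583, 0.3345]
tcp_rot: [[-0.212, 0.166, 0.963], [-0.977, -0.036, -0.209], [0.0, -0.985, 0.17]]
force: [-0.1, 0.3, -0.2]
opening: 0.691
```

Run:
```python
from h import *
rep()
for n in ("scene","top"):
    c=capture(n); P=cloud(c,np.ones((420,560),bool)); B=P[(np.abs(P[:,0]-.475)<.13)&(np.abs(P[:,1]+.2645)<.19)&(P[:,2]>.072)&(P[:,2]<.112)]
    r=cv2.minAreaRect(B[:,:2].astype(np.float32)*1000); print(n,r)
    a=np.radians(77.74); y=np.array([np.cos(a),np.sin(a)]); u=(B[:,:2]-[.475,-.2645])@y
    for s in (-1,1): print(s,np.percentile(B[s*u>.148][:,2],[50,97]),np.percentile(u[s*u>.14],[3,97]))
    Q=cloud(c,red(c)); ur=(Q[:,:2]-[.475,-.2645])@y; print("plug",len(Q),np.percentile(ur,[1,50,99]),Q[:,2].max())
    for t in ("slug0","ruler","punch"):
        print(t,[(round(m["p"],2),np.round(np.median(cloud(c,m["region"]),0),3).tolist()) for m in masks_of(c,t)[:2]])
    cv2.imwrite(f"pics/{n}9.png",c["image"])
a=cv2.imread("pics/scene9.png")[110:320,90:440]; cv2.imwrite("pics/s9.png",cv2.resize(a,(800,480)))
```

```text
t 39.3667 p [ 0.4489 -0.2583  0.3345] az(x) -102.26 lean [ 9.55 -2.08] TCPaz -29.9 q [-45.5  10.7  95.1   5.8  66.1  54.7] F [-0.1  0.3 -0.2] op 60.1
scene ((474.0192565917969, -264.2295227050781), (311.9434509277344, 105.84044647216797), 77.54388427734375)
-1 [0.09314921 0.10660002] [-0.15409556 -0.1422397 ]
1 [0.09543016 0.1061049 ] [0.14103234 0.15583936]
plug 238 [-0.01955603  0.0091976   0.02493412] 0.14285278185087158
slug0 [(0.85, [0.383, 0.008, 0.032]), (0.68, [0.658, -0.001, 0.034])]
ruler []
punch [(0.72, [0.776, 0.178, 0.055]), (0.54, [0.383, 0.009, 0.032])]
top ((476.8323059082031, -266.6190185546875), (310.92218017578125, 100.27023315429688), 77.83808135986328)
-1 [0.1022525 0.1022525] [-0.1570602 -0.1570602]
1 [0.10439938 0.10859658] [0.14070004 0.15364595]
plug 45 [-0.03155811  0.01019295  0.03619087] 0.5021796086897147
slug0 [(0.72, [0.649, -0.003, 0.041]), (0.65, [0.373, 0.007, 0.043])]
ruler [(0.56, [0.789, -0.18, 0.005])]
punch [(0.89, [0.764, 0.177, 0.056])]
```

View pics/s9.png

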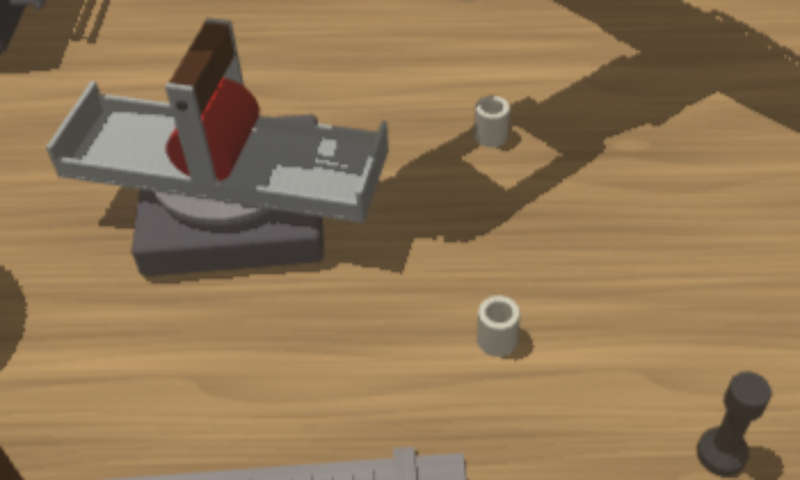

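The tray sits level and centred on the pan with the plug under the handle, nothing else has moved, and the gripper is well clear. Handing in.

```bash
python3 -c "
from rig import *
print(hand_in())"
```

```text
the job is handed in; nothing more can be done
None
```

The tray is on the scale pan with the plug at rest in the middle, and the job was handed in at about 39.6 s of the 72 s allowed.

**How the tilt was done:** the moves only allow turning about the finger axis, so the tray could not be tilted directly. I pushed the arm against its reach limit to lean the tool about 9.8° along the handle bar. I pinched the bar at that lean and lifted the tray level. Yawing then tilted the tray by about 9.7°·sin(yaw).

**Rolling the plug:** I rolled it up in small steps with camera feedback. It stopped at −4 mm before the carry started.

**Carry and hold:** the plug was at −2.7 mm over the pan. I held the tray about 45 mm clear for over 3.5 s and the plug stayed put, at −2.5 mm.

**Setting down:** the tray touched down with about 5 N of press, then I released slowly and backed off.

**Last checks:**
- **Tray:** centred within about 2 mm of the pan centre. The scene camera shows both end walls level to under 1 mm. The top camera had too few points on one end wall to confirm that.
- **Plug:** at −1.7 mm just after release.
- **Other things:** the slugs and punch were where they started. The scene camera's network missed the ruler, but the top camera and the picture show it in place.
- **Disagreement:** the plug's rolling resistance came out nearer 0.0175 rad than the 0.012 given, so I used the higher figure for the rest of the roll.

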